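# Refit the drive shaft of the bench strip feeder

## Robot

A 6-joint arm with a two-finger parallel gripper is mounted at the origin on the work surface. World frame = base frame: x ahead of the robot, y to its left, z up, the work surface at z = 0. Lengths are in m, angles in rad, forces in N, time in s.
With the tool pointing down it reaches from about 0.225 to 0.875 m from the base axis. Payload 3.4 kg.
Tool frame: the origin (TCP) lies at the very end of the fingers, on their centre line; the grasp point (between the pads) lies 19 mm behind it; z points along the fingers, y is the direction in which the jaws open and shut (so a half turn about z gives the same grasp; the last joint's range is limited). The gripper opens to 85 mm and grips with 20 to 120 N. Pads are 22 mm wide; open, the fingers measure 114 mm over their backs; the gripper's body (76 mm by 85 mm) begins 54 mm behind the grasp point. The pads swing forward as they close: fully open they stand 13 mm farther back than shut.
Start: joints at [1.153, 0.276, 1.505, -0, 1.361, -0.121], TCP at [0.168, 0.55, 0.231] pointing down, gripper open.
Joint ranges: [-2.89, 2.89], [-0.75, 2.08], [0.22, 2.7], [-1.18, 4.32], [0.11, 2.71], [-2.7, 2.7]. Speed limits (rad/s): [2.57, 2.57, 3.14, 3.14, 3.14, 3.14].

## Interface

Orientations are given as a unit quaternion [w, x, y, z].
In Python, from rig import telemetry, cams, sign_off, spotter gives the robot as it stands.
- The arm moves only by the tool servo_tool, never from a script. Its argument "steps" is a list of rows, each a list of 6 numbers: the shift along the tool's x, y, z in mm, then the turn, a rotation vector about the tool's x, y, z in degrees. In form: [[x, y, z, ax, ay, az], ...]. A call has 1 to 8 rows; each row is the pose to reach, as a shift and turn from the pose commanded when the call began, along the tool's axes at that moment; what a row does not reach only later rows make up. A row lasts 1/10 s, in which the tool goes at most 50 mm and 8.59 degrees, less where a joint would pass 70% of its speed; a pose out of reach is approached as far as the arm can. A call with a gripper value outside its range is refused whole. "hand" is the closure in counts, from 0 (fully open) to 255 (shut), set as the call begins (left out, the last holds). The fingers move at their own pace and stop on an object; "grip_force" is the grip in N (left out, the last holds). Time passes only in rows, so rows that repeat a pose let the fingers close. It gives the time, the measured TCP pose, the force and the opening at its end, in the units of the state.
- telemetry.get_state(): the state, without advancing time (a new reading comes with each control period).
- cams.get_image(name): name is "scene" or "top" or "wrist"; returns (picture, depth): 384x512x3 uint8, red, green, blue; 384x512 float32, m along the optical axis (not along the pixel's ray), 0 where there is no reading.
- cams.camera_model(name): a dict with "camera_matrix" (3x3 intrinsics, pixels), "origin" and "rotation" of the camera in the world; the wrist camera has in their place "tool_from_camera" (4x4, takes a point from camera to tool coordinates, whose origin is the TCP and whose axes are the flange's). Camera axes: x right, y up, looking along -z (the intrinsics and any distortion apply to the point x, -y, -z); pixel columns grow to the right and rows downward; lengths in m; the calibration is good to about 2 mm. A picture is of the moment at which its call begins: read the wrist's pose just before it. camera_model takes no time and is no camera call.
- sign_off(): hands the job in, once; it reports no verdict.
Trained networks look in the newest picture that a camera, given by its name, has taken for a name from the list of things; names that differ only in an ending like _2 or _b are one class to them, and where a whole thing is asked for, a point or a joint stands for the part that bears it (a point fixed in the world has none). Each returns a list of dicts, best first, with "conf" (0 to 1); they miss things now and then, are a little off and sometimes report something else, mostly with a low value. They report only what shows in the picture. A call takes as long as a camera call.
- spotter.outline_of(query, camera): "region" (384x512 bool, what is visible of it) and "rect" ([left, top, width, height] in pixels, round what is visible of it).
The state is a dict: "clock": time; "qpos": joint angles; "qd": joint speeds; "effort": joint torques, N m; "position": TCP position; "ee_rot": TCP orientation; "contact_force": force on the tool from outside, world axes, zero at the start; "moment": the same for the moment, N m; "width": finger opening in m.
Only numpy, scipy, OpenCV 4.12 (cv2) and the standard library are available. Lean on these libraries where they do the work, as an engineer would, in place of code of your own. Each camera call takes 0.05 s, during which the arm holds its last target.

## Task

Refit the drive shaft of the strip feeder: turn both red quarter-turn fasteners on the green access panel anticlockwise to their unlocked stops, then swing the panel up by its handle until it stands upright. Then take the steel shaft from its wooden stand by the orange handle and push it through the feeder's three bearing plates until its brass collar sits against the side plate, and let go. Leave the panel open and do not disturb the tape roll, the thread spool or the pliers.

Things in the scene. Friction and masses are not known exactly. Their poses are not given: they have to be found in the camera images.
- feeder: strip feeder bolted to the bench: grey open-topped housing 130 (x) x 200 (y) x 100 mm high under a green hinged panel, with a dark motor 75 mm long on its +y end (to y = +175 mm). Origin at the centre of the housing's underside; x points away from the robot to the hinge side, y along the shaft line, z up. Side plate: an 8 mm aluminium plate that is the housing's -y wall.
- bore (a point): centre of the bearing hole in the outer face of the aluminium side plate, feeder axes; 100 mm to -y of the feeder origin, 10 mm to -x, 60 mm up. The shaft line runs from here along feeder +y through three 8 mm plates with holes 16 mm wide (lead-in chamfer 3 mm on the -y side): the plates begin 0, 66 and 136 mm from here. A fin under the panel blocks the line behind the first plate while the panel is shut.
- cam_right (a joint): right (-y) quarter-turn fastener on the panel, rad: 0 = locked (wing along feeder y), 1.57 = unlocked stop (wing along feeder x); grows anticlockwise seen from above; stiff (0.12 N m), stays where left. While locked its tongue holds the panel shut; it clears its catch only past about 1 rad, and both must be clear.
- cam_left (a joint): left (+y) quarter-turn fastener, the same as cam_right; the two are 110 mm apart
- cam_right_grip (a point): on the axis of the right fastener, 28 mm above the panel's top face. The red wing is 54 mm long, 12 mm thick, and stands 6 to 42 mm above the panel on a black disc 40 mm across and 6 mm high. The wing's length is this point's y axis.
- cam_left_grip (a point): the same point on the left fastener
- panel (a joint): access panel hinge, rad: 0 = shut (flat), 1.57 = upright, stop at 1.75; hinged on the housing's far (+x) top edge, opens upward. Friction hinge: it stays at any angle; about 5 N at the handle lifts it.
- panel_handle (a point): middle of the dark round handle bar, 12 mm thick, 90 mm long along feeder y, with a foot at each end. With the panel shut it lies 25 mm in front of (-x) the panel's near edge and 26 mm above its top face. It moves with the panel; its axes are the panel's.
- panel_hinge (a point): middle of the panel's hinge line, which runs along feeder y: 65 mm to +x of the feeder origin and 100 mm up; the handle bar is 158 mm from it
- shaft: drive shaft lying level on two V blocks of its stand: steel rod 12 mm thick with a tapered nose, brass collar 24 mm across and 8 mm long, orange handle 18 mm thick. Origin on its axis at the collar's front face; x along the axis towards the nose, whose end is at +155 mm; the collar reaches to -8 mm and the handle from -8 to -56 mm. 0.1 to 0.2 kg.
- shaft_tip (a point): end of the shaft's nose, on its axis, 155 mm from the collar's front face
- shaft_grip (a point): middle of the orange handle, on its axis, 33 mm behind the collar's front face
- stand: fixed wooden stand 150 x 60 mm, 10 mm thick, with two V blocks that rise to 55 mm and carry the shaft's axis 50 mm above the bench; x along the shaft; the handle end juts out freely beyond it. Origin at the centre of its underside.
- tape_roll: loose bystander: green tape roll 100 mm across, 50 mm high; origin under its centre
- thread_spool: loose bystander: white thread spool 68 mm across, 82 mm high; origin under its centre
- pliers: loose bystander: pliers with blue handles, 160 mm long, lying flat

How it is judged:
By the outcome, as a careful person would: the job done as asked, in the order asked, and still so for the second after the job is handed in, with the robot touching nothing.
It also fails if it takes over 72 s, if anything falls off the work surface, if the arm or the gripper's body presses on something with over 40 N, if the wrist force passes 120 N, or if a joint passes its speed limit or range.

## Working session

There is one attempt and no reset: what is moved stays moved. The work goes in short steps, Python scripts to look and compute and a tool call to move; the robot and the scene stay as the last step left them, time stands still between calls to the robot, and variables do not carry over. Pictures are saved under pics/ and viewed, and the job is handed in when it is done.

Besides the shell and the picture viewer there is one more tool, called after "Emit:" by a JSON object that holds its "name" and its "arguments". servo_tool: Moves the arm, as the interface text tells. Its arguments: {"type":"object","properties":{"steps":{"type":"array","items":{"type":"array","items":{"type":"number"}}},"hand":{"type":"number"},"grip_force":{"type":"number"}},"required":["steps"]}

```bash
ls; mkdir -p pics
cat > h.py <<'E'
import numpy as np, cv2
from scipy.spatial.transform import Rotation as R
from rig import telemetry, cams, sign_off, spotter
def q2R(q): return R.from_quat([q[1],q[2],q[3],q[0]]).as_matrix()
def save(n,p): cv2.imwrite('pics/'+n+'.png',cv2.cvtColor(p,cv2.COLOR_RGB2BGR))
def campose(name,st=None):
    m=cams.camera_model(name)
    K=np.array(m['camera_matrix'])
    if name=='wrist':
        T=np.array(m['tool_from_camera']);Rt=q2R(st['ee_rot'])
        return K,Rt@T[:3,3]+np.array(st['position']),Rt@T[:3,:3],m
    return K,np.array(m['origin']),np.array(m['rotation']),m
def pts(name,d,st=None):
    K,o,Rm,m=campose(name,st)
    v,u=np.mgrid[:384,:512]
    x=(u-K[0,2])/K[0,0]*d; y=(v-K[1,2])/K[1,1]*d
    return np.stack([x,-y,-d],-1)@Rm.T+o
E
python3 - <<'E'
from h import *
s=telemetry.get_state();print(s)
for n in ['scene','top','wrist']:
    m=cams.camera_model(n);print(n,m)
    p,d=cams.get_image(n);save(n+'0',p);np.savez('/tmp/'+n+'0.npz',p=p,d=d)
E
```

```text
pics
{'clock': 0.0, 'qpos': array([ 1.15299034e+00,  2.76617385e-01,  1.50612389e+00, -4.51485613e-05,
        1.36072487e+00, -1.20991882e-01]), 'qd': array([ 1.40306750e-03,  2.62203374e-05, -8.11222230e-04,  8.46966636e-04,
       -1.55636778e-03, -1.72329225e-04]), 'effort': array([-1.41318254e-03, -4.16775835e+01, -2.45804787e+01, -3.92277925e-04,
        1.10706003e-02,  5.47341756e-06]), 'position': array([0.16797157, 0.54936147, 0.23043064]), 'ee_rot': array([-2.28039828e-04,  1.47858142e-01,  9.89008135e-01, -9.08834683e-04]), 'contact_force': array([-0.38027631, -0.28079794,  0.16230211]), 'moment': array([ 0.05040343,  0.02976041, -0.00840341]), 'width': 0.08505796002844328}
scene {'camera_matrix': array([[380.16687689,   0.        , 251.90708328],
       [  0.        , 380.16687689, 191.0286062 ],
       [  0.        ,   0.        ,   1.        ]]), 'origin': array([ 1.06436767, -0.11953298,  0.90688188]), 'rotation': array([0.71826849, 0.22809164, 0.18851575, 0.62970341])}
top {'camera_matrix': array([[373.57150028,   0.        , 249.74179504],
       [  0.        , 373.57150028, 191.1210904 ],
       [  0.        ,   0.        ,   1.        ]]), 'origin': array([ 0.34140548, -0.01031044,  1.13624107]), 'rotation': array([-0.69864525, -0.05604769,  0.0649867 ,  0.71030289])}
wrist {'camera_matrix': array([[311.5733488 ,   0.        , 255.55096877],
       [  0.        , 311.5733488 , 193.49448172],
       [  0.        ,   0.        ,   1.        ]]), 'tool_from_camera': array([[ 6.77318178e-04,  9.55299355e-01,  2.95639447e-01,
         7.67717319e-02],
       [ 9.99999734e-01, -5.66644240e-04, -4.60030358e-04,
         6.25393136e-04],
       [-2.71944314e-04,  2.95639680e-01, -9.55299485e-01,
        -1.43039610e-01],
       [ 0.00000000e+00,  0.00000000e+00,  0.00000000e+00,
         1.00000000e+00]])}
```

```bash
sed -i "s/return K,np.array(m\['origin'\]),np.array(m\['rotation'\]),m/return K,np.array(m['origin']),q2R(m['rotation']),m/" h.py
python3 - <<'E'
import numpy as np,cv2
for n in ['scene','top']:
    p=np.load(f'/tmp/{n}0.npz')['p'];cv2.imwrite(f'pics/{n}0b.png',cv2.resize(p[:,:,::-1],(800,600),interpolation=cv2.INTER_CUBIC))
E
```

```text
(no output)
```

View pics/scene0.png

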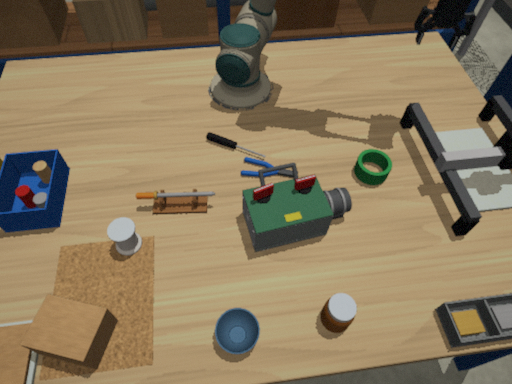

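View pics/top0.png

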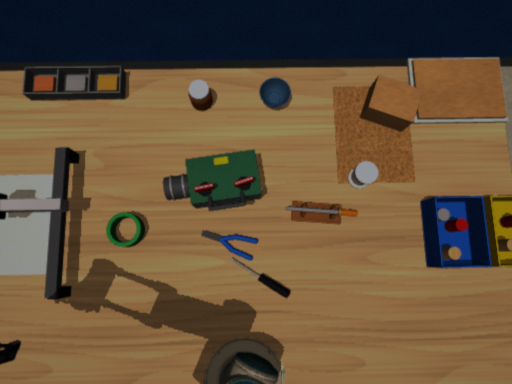

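View pics/wrist0.png

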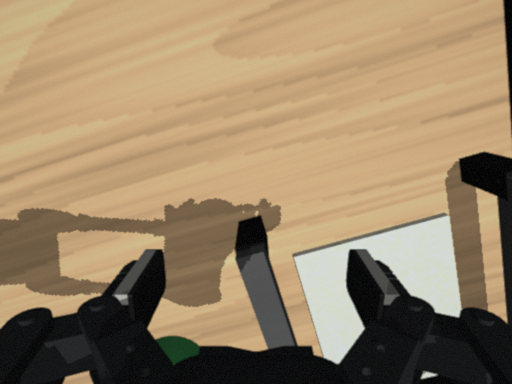

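```bash
cat > m.py <<'E'
from h import *
for n in ['top','scene']:
    z=np.load(f'/tmp/{n}0.npz');p,d=z['p'],z['d'];P=pts(n,d)
    hsv=cv2.cvtColor(p,cv2.COLOR_RGB2HSV)
    H,S,V=[hsv[...,i].astype(int) for i in range(3)]
    X,Y,Z=P[...,0],P[...,1],P[...,2]
    roi=(X>.3)&(X<.75)&(Y>-.4)&(Y<.4)
    print(n,'bench z',np.median(Z[(X>.3)&(X<.8)&(abs(Y)<.4)&(Z<.02)]))
    def rep(name,m):
        m=m&roi&(d>0)
        k,l,st,c=cv2.connectedComponentsWithStats(m.astype(np.uint8))
        for i in range(1,k):
            if st[i,4]<12: continue
            mm=l==i
            Q=P[mm]; med=np.median(Q,0)
            if name=='green': 
                xy=Q[np.abs(Q[:,2]-np.median(Q[:,2]))<.008][:,:2]
            else: xy=Q[:,:2]
            (cx,cy),(w,h),a=cv2.minAreaRect((xy*1000).astype(np.float32))
            e=np.linalg.svd(xy-xy.mean(0),full_matrices=False)[2][0]
            print(name,st[i],'med',med.round(4),'rect',round(cx,1),round(cy,1),round(w,1),round(h,1),round(a,1),'pca ang',np.degrees(np.arctan2(e[1],e[0])).round(1),'z5-95',np.percentile(Q[:,2],[5,50,95]).round(4))
    rep('green',(H>55)&(H<90)&(S>80)&(V>25))
    rep('red',((H<6)|(H>172))&(S>150)&(V>80))
    rep('orange',(H>=6)&(H<18)&(S>200)&(V>150))
    rep('yellow',(H>=22)&(H<35)&(S>170)&(V>120))
    rep('blue',(H>=100)&(H<125)&(S>140)&(V>80))
E
python3 m.py
```

```text
top bench z 0.0002395843037155121
green [ 186  150   75   54 2524] med [0.5681 0.0495 0.1066] rect 563.2 51.0 128.7 198.6 7.8 pca ang 97.9 z5-95 [0.1035 0.1066 0.1098]
green [107 213  35  33 412] med [0.4221 0.3412 0.0491] rect 424.4 340.7 95.9 92.8 89.6 pca ang -123.0 z5-95 [0.0345 0.0491 0.0529]
red [235 179  18   7  25] med [ 0.5373 -0.0066  0.1481] rect 537.5 -8.0 3.4 48.7 16.8 pca ang 107.4 z5-95 [0.1456 0.1481 0.1501]
red [194 186  19   5  27] med [0.5227 0.1006 0.1488] rect 523.2 100.7 3.0 48.4 11.2 pca ang -79.0 z5-95 [0.145  0.1488 0.1514]
yellow [214 157  14   7  79] med [0.6093 0.0575 0.1077] rect 609.9 56.8 17.7 37.5 5.7 pca ang 96.6 z5-95 [0.1044 0.1077 0.1107]
blue [220 235  38  25 282] med [0.3861 0.0144 0.0151] rect 377.8 14.6 106.6 62.3 70.1 pca ang -109.1 z5-95 [0.011  0.0151 0.0189]
scene bench z -0.001808580647885416
green [355 150  37  35 835] med [0.4317 0.3396 0.0374] rect 428.2 342.9 91.3 100.3 46.6 pca ang -35.2 z5-95 [0.007  0.0374 0.0492]
green [ 243  179   91   54 2604] med [0.5785 0.046  0.1046] rect 566.6 49.7 128.6 198.3 8.2 pca ang -84.7 z5-95 [0.1023 0.1046 0.1069]
red [296 177  20   7  33] med [0.5323 0.0989 0.1459] rect 532.4 100.3 4.9 52.3 12.3 pca ang -77.2 z5-95 [0.1428 0.1459 0.1485]
red [254 185  20   9  35] med [ 0.5481 -0.0091  0.145 ] rect 540.0 1.0 18.3 73.0 36.9 pca ang -65.1 z5-95 [0.1432 0.145  0.1473]
yellow [285 212  16  10  86] med [0.6089 0.0566 0.1053] rect 609.5 56.9 17.4 37.5 8.0 pca ang -81.3 z5-95 [0.1029 0.1053 0.1072]
blue [245 158  28  10 107] med [0.3565 0.0104 0.0127] rect 357.4 12.1 84.7 16.3 61.2 pca ang 62.9 z5-95 [0.0085 0.0127 0.0162]
blue [241 171  18   5  72] med [ 0.394  -0.0191  0.0128] rect 431.4 -9.2 108.7 42.1 18.4 pca ang 15.3 z5-95 [0.0093 0.0128 0.0671]
blue [263 170  15   6  49] med [0.4031 0.0359 0.0128] rect 441.1 29.2 40.0 103.7 74.4 pca ang 163.0 z5-95 [0.0084 0.0128 0.1313]
```

Run:
```python
import numpy as np,cv2
p=np.load('/tmp/top0.npz')['p'][130:280,90:400];cv2.imwrite('pics/topc.png',cv2.resize(p[:,:,::-1],(800,387),interpolation=cv2.INTER_CUBIC))
p=np.load('/tmp/scene0.npz')['p'][130:270,110:400];cv2.imwrite('pics/scenec.png',cv2.resize(p[:,:,::-1],(800,386),interpolation=cv2.INTER_CUBIC))
```

```text
(no output)
```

View pics/topc.png

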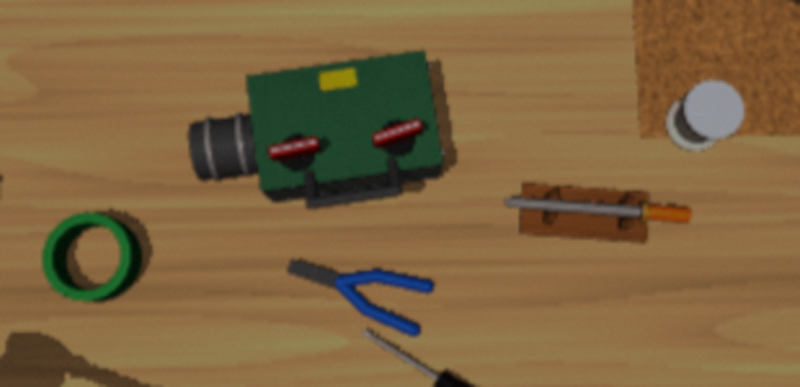

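View pics/scenec.png

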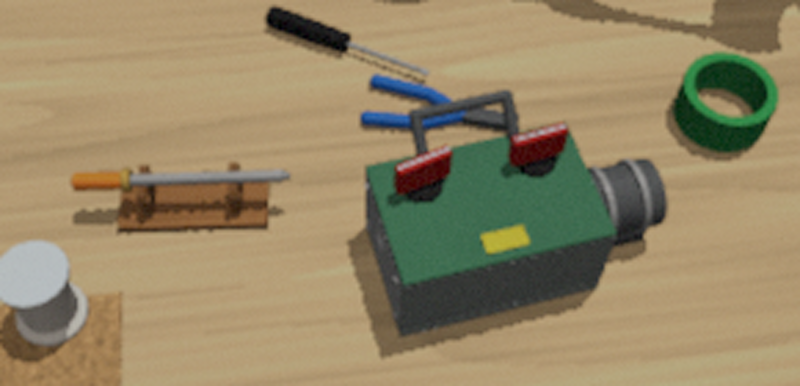

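Run:
```python
from h import *
for n in ['top','scene']:
    z=np.load(f'/tmp/{n}0.npz');P=pts(n,z['d'])
    X,Y,Z=P[...,0],P[...,1],P[...,2]
    m=(Z>.03)&(X>-.0)&(X<.85)&(Y>.0)&(Y<.75)&(z['d']>0)
    k,l,st,c=cv2.connectedComponentsWithStats(m.astype(np.uint8))
    for i in range(1,k):
        if st[i,4]<40: continue
        Q=P[l==i]; print(n,st[i],np.percentile(Q,2,0).round(3),np.percentile(Q,98,0).round(3))
    z=np.load(f'/tmp/{n}0.npz');p,d=z['p'],z['d']
    # housing height, shaft
    p2=p.astype(int)
    m=(X>.4)&(X<.56)&(Y>-.4)&(Y<-.1)&(Z>.035)&(Z<.075)&(d>0)
    Q=P[m]; c=Q.mean(0); e=np.linalg.svd(Q-c,full_matrices=False)[2][0]; t=(Q-c)@e
    print('shaft',c.round(4),e.round(3),np.degrees(np.arctan2(e[1],e[0])),np.percentile(t,[0,1,99,100]).round(4),Q[:,2].max())
    print((c+e*np.percentile(t,1)).round(4),(c+e*np.percentile(t,99)).round(4))
```

```text
top [188  84  24  24 472] [0.799 0.091 0.034] [0.848 0.152 0.093]
top [ 22  91 100   6 395] [0.842 0.373 0.03 ] [0.848 0.664 0.053]
top [   0  148   75  152 3305] [0.243 0.491 0.048] [0.651 0.659 0.132]
top [ 163  152   78   59 3335] [0.472 0.004 0.054] [0.623 0.214 0.147]
top [106 213  37  34 509] [0.376 0.294 0.032] [0.47  0.389 0.054]
top [  0 340  21  25 341] [0.135 0.477 0.251] [0.166 0.506 0.338]
top [219 352  24  32 542] [0.023 0.002 0.035] [0.098 0.06  0.209]
shaft [ 0.469  -0.244   0.0543] [-0.002 -1.     0.006] -90.11766248529428 [-0.1162 -0.1125  0.1093  0.1186] 0.06357323018316219
[ 0.4692 -0.1315  0.0536] [ 0.4688 -0.3533  0.0549]
scene [ 414    0   62   49 1627] [0.143 0.479 0.252] [0.206 0.61  0.391]
scene [240  30  20  64 972] [0.006 0.001 0.035] [0.101 0.059 0.22 ]
scene [ 403  103  109  128 3832] [0.253 0.489 0.041] [0.664 0.662 0.16 ]
scene [356 149  36  31 535] [0.381 0.292 0.031] [0.475 0.387 0.05 ]
scene [ 263  163   89   81 4086] [0.479 0.003 0.038] [0.636 0.214 0.145]
scene [322 293  34  29 602] [0.808 0.088 0.038] [0.849 0.15  0.091]
scene [440 294  72  13 165] [0.846 0.369 0.032] [0.85  0.533 0.05 ]
shaft [ 0.472  -0.242   0.0519] [ 0.081  0.997 -0.013] 85.36334341451095 [-0.0952 -0.094   0.1087  0.1132] 0.06197647306663101
[ 0.4644 -0.3357  0.0532] [ 0.4808 -0.1337  0.0505]
```

```bash
cat >> h.py <<'E'
def Rdown(yaw_deg):
    "tool z down, tool y (jaw axis) at yaw_deg in world"
    a=np.radians(yaw_deg); y=np.array([np.cos(a),np.sin(a),0]); z=np.array([0,0,-1.]); x=np.cross(y,z)
    return np.stack([x,y,z],1)
def go(p,Rt=None,st=None):
    "tool-axes shift mm, rotvec deg from present pose"
    st=st or telemetry.get_state(); R0=q2R(st['ee_rot']); p0=np.array(st['position'])
    d=R0.T@(np.array(p)-p0)*1000
    r=np.zeros(3) if Rt is None else R.from_matrix(R0.T@Rt).as_rotvec(degrees=True)
    return np.r_[d,r].round(1)
E
python3 -c "
from h import *
print(go([.535,.06,.285],Rdown(8)))"
```

```text
[-4.941e+02 -3.608e+02 -5.400e+01 -1.000e-01  0.000e+00  6.500e+01]
```

Emit:
{"name": "servo_tool", "arguments": {"steps": [[-494,-361,-54,0,0,65],[-494,-361,-54,0,0,65],[-494,-361,-54,0,0,65],[-494,-361,-54,0,0,65],[-494,-361,-54,0,0,65],[-494,-361,-54,0,0,65],[-494,-361,-54,0,0,65],[-494,-361,-54,0,0,65]], "hand": 120}}

```text
clock: 0.95
position: [0.4077, 0.2292, 0.2666]
ee_rot: [-0.0, 0.658, 0.753, 0.0]
contact_force: [1.6, 0.0, -0.6]
width: 0.0451
```

```bash
python3 -c "
from h import *
s=telemetry.get_state();print(s['clock'],s['position'],s['width'],go([.535,.06,.285],Rdown(8)))"
```

```text
0.95 [0.40770798 0.22919633 0.26662777] 0.04513131353598261 [-184.8  103.4  -18.4    0.    -0.    -0.3]
```

Emit:
{"name": "servo_tool", "arguments": {"steps": [[-185,103,-18,0,0,0],[-185,103,-18,0,0,0],[-185,103,-18,0,0,0],[-185,103,-18,0,0,0],[-185,103,-18,0,0,0],[-185,103,-18,0,0,0],[-185,103,-18,0,0,0]]}}

```text
clock: 1.65
position: [0.5338, 0.0629, 0.284]
ee_rot: [-0.001, 0.656, 0.755, -0.0]
contact_force: [0.0, 0.3, -0.9]
width: 0.0452
```

Run:
```python
from h import *
s=telemetry.get_state();print(s['clock'],s['position'],s['width'],s['qd'].round(3))
p,d=cams.get_image('wrist');save('w1',p);np.savez('/tmp/w1.npz',p=p,d=d,st=s)
```

```text
1.65 [0.53382563 0.06286016 0.28397515] 0.04519233000295185 [ 0.025 -0.015  0.011  0.    -0.001 -0.001]
```

View pics/w1.png

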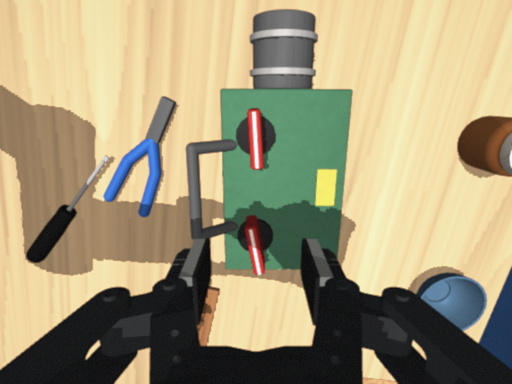

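```bash
cat > m2.py <<'E'
from h import *
import sys
z=np.load('/tmp/w1.npz',allow_pickle=True);p,d=z['p'],z['d'];st=z['st'].item();P=pts('wrist',d,st)
hsv=cv2.cvtColor(p,cv2.COLOR_RGB2HSV);H,S,V=[hsv[...,i].astype(int) for i in range(3)]
g=(H>55)&(H<90)&(S>60)&(V>25)&(d>0)
g[300:]=0
Q=P[g];zm=np.median(Q[:,2]);Q=Q[abs(Q[:,2]-zm)<.006]
(cx,cy),(w,h),a=cv2.minAreaRect((Q[:,:2]*1000).astype(np.float32));print('panel z',zm,'rect',cx,cy,w,h,a)
edges=[]
r=(((H<8)|(H>170))&(S>130)&(V>60)|((H<8)|(H>170))&(S>60)&(V>150))&(d>0)
k,l,s4,c=cv2.connectedComponentsWithStats(r.astype(np.uint8))
for i in range(1,k):
    if s4[i,4]<60: continue
    Q=P[l==i];zt=np.percentile(Q[:,2],90);T=Q[abs(Q[:,2]-zt)<.004]
    if len(T)<20: continue
    (cx,cy),(w,h),a=cv2.minAreaRect((T[:,:2]*1000).astype(np.float32))
    e=np.linalg.svd(T[:,:2]-T[:,:2].mean(0),full_matrices=False)[2][0]
    print(s4[i],'z',zt.round(4),T.mean(0).round(4),'rect',cx,cy,w,h,a,np.degrees(np.arctan2(e[1],e[0])))
for v,u in [(195,193),(170,193),(220,195),(148,210)]:
    print(u,v,P[v,u].round(4))
E
python3 m2.py
```

```text
panel z 0.10687703867786913 rect 563.6101684570312 52.420372009277344 127.86127471923828 198.0892333984375 7.806357383728027
[247 109  17  61 596] z 0.1495 [0.5267 0.1038 0.1484] rect 526.681396484375 102.78952026367188 11.966643333435059 52.98911666870117 11.234268188476562 -78.74408238383725
[245 215  20  60 597] z 0.1492 [ 0.5413 -0.0039  0.1482] rect 541.5607299804688 -5.924602508544922 11.929283142089844 52.982276916503906 18.149682998657227 -71.53517749213759
193 195 [0.4746 0.0405 0.139 ]
193 170 [0.4725 0.0651 0.1384]
195 220 [0.4786 0.0145 0.1384]
210 148 [0.485  0.0862 0.1272]
```

```bash
python3 -c "
from h import *
print(go([.5267,.1030,.180],Rdown(11.2)),go([.5267,.1030,.118],Rdown(11.2)))"
```

```text
[ 4.010e+01 -1.100e+00  1.042e+02 -1.000e-01 -1.000e-01 -3.100e+00] [ 4.000e+01 -1.000e+00  1.662e+02 -1.000e-01 -1.000e-01 -3.100e+00]
```

Emit:
{"name": "servo_tool", "arguments": {"steps": [[40,-1,50,0,0,-3],[40,-1,100,0,0,-3],[40,-1,130,0,0,-3],[40,-1,155,0,0,-3],[40,-1,166,0,0,-3],[40,-1,166,0,0,-3],[40,-1,166,0,0,-3]]}}

```text
clock: 2.4
position: [0.529, 0.1023, 0.1199]
ee_rot: [0.001, 0.636, 0.772, 0.001]
contact_force: [0.9, 0.5, 0.2]
width: 0.0455
```

Run:
```python
from h import *
s=telemetry.get_state();print(s['clock'],go([.5267,.1030,.118],Rdown(11.2)),s['contact_force'],s['qd'].round(3))
p,d=cams.get_image('wrist');save('w2',p)
```

```text
2.4 [ 1.1 -2.1  1.9  0.1  0.  -0.1] [0.94717304 0.46335982 0.22061089] [-0.01  -0.01  -0.02  -0.    -0.001  0.001]
```

View pics/w2.png

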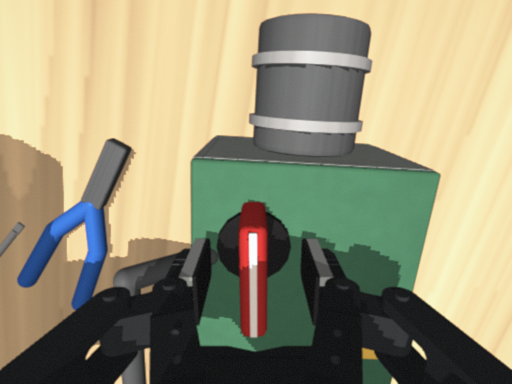

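Emit:
{"name": "servo_tool", "arguments": {"steps": [[0,-1,1,0,0,0],[0,-1,1,0,0,0],[0,-1,1,0,0,0],[0,-1,1,0,0,0],[0,-1,1,0,0,0],[0,-1,1,0,0,0]], "hand": 255, "grip_force": 40}}

```text
clock: 3.05
position: [0.5278, 0.1014, 0.1185]
ee_rot: [0.001, 0.636, 0.772, 0.001]
contact_force: [-0.8, 0.5, 6.0]
width: 0.0111
```

Run:
```python
from h import *
s=telemetry.get_state();print(s['clock'],s['position'],s['contact_force'],s['moment'],s['width'],go([.5267,.1030,.118],Rdown(97.8)))
```

```text
3.05 [0.52781088 0.10138198 0.11846686] [-0.76515024  0.50646137  6.04278002] [0.00938233 0.19999124 0.02399228] 0.011143977293914073 [  1.8  -0.8   0.5   0.1   0.1 -86.8]
```

Emit:
{"name": "servo_tool", "arguments": {"steps": [[1,0,0,0,0,-8],[1,-1,0,0,0,-16],[2,-1,0,0,0,-24],[2,-1,0,0,0,-32],[2,-1,0,0,0,-40],[2,-1,0,0,0,-48],[2,-1,0,0,0,-56],[2,-1,0,0,0,-64]]}}

```text
clock: 3.85
position: [0.5277, 0.1014, 0.1185]
ee_rot: [0.002, 0.128, 0.992, -0.001]
contact_force: [1.1, -4.3, 4.8]
width: 0.0116
```

Run:
```python
from h import *
s=telemetry.get_state();print(s['clock'],s['position'],s['contact_force'],s['moment'],s['width'],go([.5267,.1030,.118],Rdown(97.8)))
```

```text
3.85 [0.52770944 0.10139357 0.11853987] [ 1.09469006 -4.29889124  4.75398579] [-0.77462356 -0.14506498 -0.1865234 ] 0.011563819170208156 [  1.4   1.3   0.5  -0.2   0.2 -22.5]
```

Emit:
{"name": "servo_tool", "arguments": {"steps": [[0,0,0,0,0,-8],[0,0,0,0,0,-16],[0,0,0,0,0,-23],[0,0,0,0,0,-25],[0,0,0,0,0,-26],[0,0,0,0,0,-26]]}}

```text
clock: 4.45
position: [0.5277, 0.1013, 0.1186]
ee_rot: [0.002, -0.094, 0.996, -0.001]
contact_force: [1.8, -4.8, 4.0]
width: 0.0116
```

Run:
```python
from h import *
s=telemetry.get_state();print(s['clock'],s['position'],s['contact_force'],s['moment'],s['width'],go([.5267,.1030,.118],Rdown(97.8)))
```

```text
4.45 [0.5277044  0.10134394 0.11856046] [ 1.80991747 -4.75429245  4.01787322] [-0.9041358  -0.15628839 -1.16413359] 0.011579144769363921 [ 0.7  1.8  0.6 -0.2  0.2  3. ]
```

Emit:
{"name": "servo_tool", "arguments": {"steps": [[0,0,0,0,0,2],[0,0,0,0,0,2],[0,0,0,0,0,2],[0,0,-40,0,0,2],[0,0,-70,0,0,2]], "hand": 120}}

```text
clock: 4.95
position: [0.5257, 0.1033, 0.1881]
ee_rot: [-0.001, -0.079, 0.997, 0.0]
contact_force: [0.3, 1.4, -0.2]
width: 0.0455
```

Run:
```python
from h import *
s=telemetry.get_state();print(s['clock'],s['position'],s['contact_force'],s['width'],go([.5415,-.0055,.165],Rdown(18.1)))
```

```text
4.95 [0.52567271 0.10326088 0.18811734] [ 0.3272099   1.44236763 -0.22169555] 0.04548238279688209 [ 1.400e+00 -1.099e+02  2.310e+01 -0.000e+00 -1.000e-01  8.090e+01]
```

Emit:
{"name": "servo_tool", "arguments": {"steps": [[0,-20,0,0,0,8],[0,-40,0,0,0,16],[0,-60,0,0,0,25],[0,-80,0,0,0,33],[1,-100,0,0,0,42],[1,-110,0,0,0,50],[1,-110,0,0,0,59],[1,-110,0,0,0,67]]}}

```text
clock: 5.75
position: [0.542, -0.006, 0.1872]
ee_rot: [-0.0, 0.488, 0.873, 0.0]
contact_force: [-0.0, -0.4, 0.5]
width: 0.0446
```

Run:
```python
from h import *
s=telemetry.get_state();print(s['clock'],s['position'],go([.5415,-.0055,.118],Rdown(18.1)))
```

```text
5.75 [ 0.54202978 -0.00603226  0.18722169] [ 0.7 -0.2 69.2 -0.  -0.  13.5]
```

Emit:
{"name": "servo_tool", "arguments": {"steps": [[1,0,10,0,0,8],[1,0,30,0,0,13.5],[1,0,50,0,0,13.5],[1,0,65,0,0,13.5],[1,0,69,0,0,13.5],[1,0,69,0,0,13.5]]}}

```text
clock: 6.35
position: [0.5412, -0.0046, 0.1179]
ee_rot: [-0.001, 0.584, 0.812, -0.0]
contact_force: [0.3, -0.3, 0.3]
width: 0.0455
```

Run:
```python
from h import *
s=telemetry.get_state();print(s['clock'],s['position'],go([.5415,-.0055,.118],Rdown(18.1)))
p,d=cams.get_image('wrist');save('w3',p)
```

```text
6.35 [ 0.54123793 -0.00462843  0.11793191] [-0.9 -0.  -0.1 -0.1 -0.   0.4]
```

View pics/w3.png

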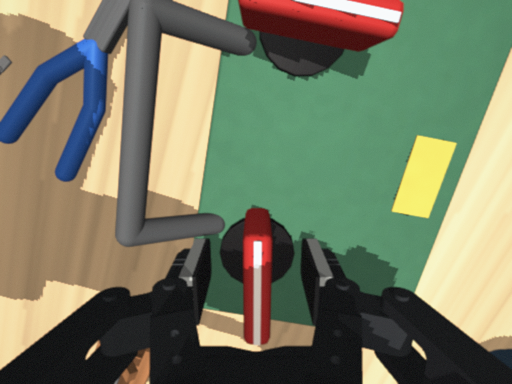

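Emit:
{"name": "servo_tool", "arguments": {"steps": [[0,0,0,0,0,0],[0,0,0,0,0,0],[0,0,0,0,0,0],[0,0,0,0,0,0],[0,0,0,0,0,-8],[0,0,0,0,0,-16],[0,0,0,0,0,-24],[0,0,0,0,0,-32]], "hand": 255}}

```text
clock: 7.2
position: [0.5405, -0.0058, 0.1194]
ee_rot: [-0.0, 0.335, 0.942, -0.001]
contact_force: [-4.1, -3.6, 7.5]
width: 0.0114
```

Emit:
{"name": "servo_tool", "arguments": {"steps": [[0,0,0,0,0,-8],[0,0,0,0,0,-16],[0,0,0,0,0,-24],[0,0,0,0,0,-32],[0,0,0,0,0,-40],[0,0,0,0,0,-46],[0,0,0,0,0,-50],[0,0,0,0,0,-50]]}}

```text
clock: 8.0
position: [0.5399, -0.008, 0.1194]
ee_rot: [-0.002, -0.091, 0.996, -0.003]
contact_force: [-6.0, -9.3, 8.1]
width: 0.0115
```

Run:
```python
from h import *
s=telemetry.get_state();print(s['clock'],s['position'],s['contact_force'],s['moment'],s['width'],go([.5415,-.0055,.118],Rdown(97.8)))
```

```text
8.0 [ 0.53990755 -0.00797677  0.11940965] [-5.97025749 -9.27291288  8.13081108] [-1.44096387  0.91990703 -0.9248222 ] 0.01151859465565342 [-2.   2.2  1.4 -0.3 -0.2  2.7]
```

Emit:
{"name": "servo_tool", "arguments": {"steps": [[0,0,0,0,0,2],[0,0,0,0,0,2],[0,0,0,0,0,2],[0,0,-40,0,0,2],[0,0,-80,0,0,10],[0,0,-80,0,0,18]], "hand": 120}}

```text
clock: 8.6
position: [0.5453, -0.005, 0.2039]
ee_rot: [0.006, 0.068, 0.998, -0.0]
contact_force: [0.3, 0.2, -0.4]
width: 0.0451
```

Run:
```python
from h import *
s=telemetry.get_state();print(s['clock'],s['position'],go([.4744,.0402,.185],Rdown(7.8)))
```

```text
8.6 [ 0.54533816 -0.00496486  0.20394042] [76.6 35.2 18.1  0.4  0.5 74.4]
```

Emit:
{"name": "servo_tool", "arguments": {"steps": [[20,10,10,0,0,8],[40,20,10,0,0,16],[60,30,18,0,0,25],[77,35,18,0,0,33],[77,35,18,0,0,42],[77,35,18,0,0,50],[77,35,18,0,0,59],[77,35,18,0,0,67]], "hand": 140}}

```text
clock: 9.4
position: [0.4698, 0.0403, 0.1804]
ee_rot: [0.0, 0.607, 0.794, 0.0]
contact_force: [0.3, 0.8, 1.0]
width: 0.0389
```

Run:
```python
from h import *
s=telemetry.get_state();print(s['clock'],s['position'],s['width'],go([.4744,.0402,.115],Rdown(7.8)))
p,d=cams.get_image('wrist');save('w4',p)
```

```text
9.4 [0.46980648 0.04028951 0.1804239 ] 0.03885120671532213 [-1.3  4.4 65.4  0.  -0.   7.4]
```

View pics/w4.png

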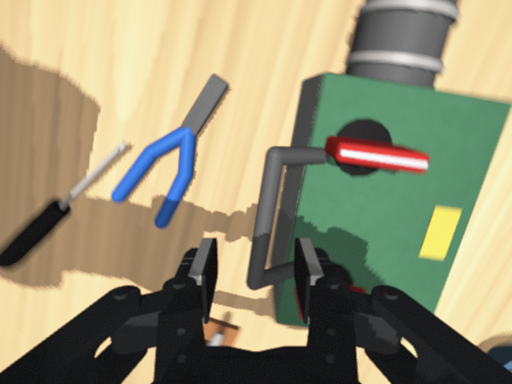

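Emit:
{"name": "servo_tool", "arguments": {"steps": [[-1,4.5,20,0,0,7.5],[-1,4.5,40,0,0,7.5],[-1,4.5,57,0,0,7.5],[-1,4.5,65,0,0,7.5],[-1,4.5,65,0,0,7.5],[-1,4.5,65,0,0,7.5]]}}

```text
clock: 10.05
position: [0.4749, 0.0403, 0.1159]
ee_rot: [0.0, 0.656, 0.755, 0.0]
contact_force: [0.6, -0.7, 0.4]
width: 0.0382
```

Emit:
{"name": "servo_tool", "arguments": {"steps": [[0,0,0,0,0,0],[0,0,0,0,0,0],[0,0,0,0,0,0],[0,0,0,0,0,0],[0,0,0,0,0,0]], "hand": 255, "grip_force": 30}}

```text
clock: 10.55
position: [0.4756, 0.0403, 0.1163]
ee_rot: [0.001, 0.656, 0.755, 0.001]
contact_force: [1.6, 0.8, 5.2]
width: 0.0108
```

Run:
```python
from h import *
s=telemetry.get_state();print(s['clock'],s['position'],s['contact_force'],s['moment'],s['width'])
print(go([.4744,.0402,.115],Rdown(7.8)))
# arc: hinge-relative bar vector in feeder xz
v=np.array([-155.,32.7]); 
for a in range(0,95,6):
    t=np.radians(a); w=np.array([v[0]*np.cos(t)+v[1]*np.sin(t), -v[0]*np.sin(t)+v[1]*np.cos(t)])-v
    print(a,w.round(1),end='; ')
```

```text
10.55 [0.47561884 0.0402728  0.11634552] [1.61310637 0.82580137 5.21362495] [ 0.07051187 -0.30412362 -0.02929426] 0.01075973624728247
[ 0.1 -1.2  1.3  0.2  0.   0.2]
0 [0. 0.]; 6 [ 4.3 16. ]; 12 [10.2 31.5]; 18 [17.7 46.3]; 24 [26.7 60.2]; 30 [37.1 73.1]; 36 [48.8 84.9]; 42 [61.7 95.3]; 48 [ 75.6 104.4]; 54 [ 90.3 111.9]; 60 [105.8 117.9]; 66 [121.8 122.2]; 72 [138.2 124.8]; 78 [154.8 125.7]; 84 [171.3 124.9]; 90 [187.7 122.3];
```

Emit:
{"name": "servo_tool", "arguments": {"steps": [[0,2,-8,0,0,0],[0,6,-22,0,0,0],[0,12,-36,0,0,0],[0,20,-50,0,0,0],[0,29,-63,0,0,0],[0,39,-75,0,0,0],[0,49,-85,0,0,0],[0,62,-95,0,0,0]]}}

```text
clock: 11.35
position: [0.528, 0.0475, 0.209]
ee_rot: [-0.006, 0.656, 0.755, -0.007]
contact_force: [-12.2, -3.6, 6.0]
width: 0.0108
```

Run:
```python
from h import *
s=telemetry.get_state();print(s['clock'],s['position'],s['contact_force'],s['moment'],s['width'],s['qd'].round(3))
p,d=cams.get_image('scene');save('s4',p[100:300,150:420])
p,d=cams.get_image('wrist');save('w5',p)
```

```text
11.35 [0.52804866 0.04745569 0.20895705] [-12.22208551  -3.55232611   6.02472904] [-0.60279351  2.25103577 -0.0761363 ] 0.010804188439864644 [ 0.044  0.12  -0.432 -0.008  0.334  0.047]
```

View pics/s4.png

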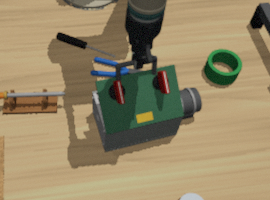

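View pics/w5.png

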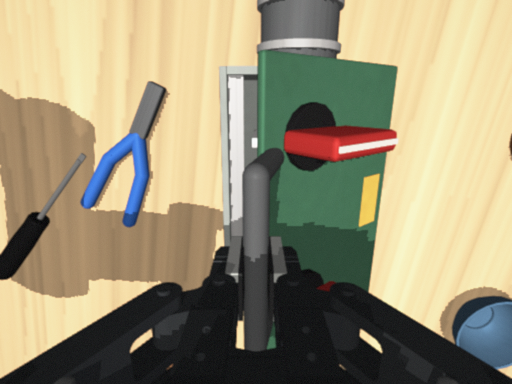

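Emit:
{"name": "servo_tool", "arguments": {"steps": [[0,14,-9,0,0,0],[0,28,-16,0,0,0],[0,44,-22,0,0,0],[0,60,-26,0,0,0],[0,76,-29,0,0,0],[0,93,-30,0,0,0],[0,109,-29,0,0,0],[0,120,-28,0,0,0]]}}

```text
clock: 12.25
position: [0.6543, 0.0647, 0.2405]
ee_rot: [0.0, 0.656, 0.755, -0.001]
contact_force: [-2.9, -1.9, 8.7]
width: 0.011
```

Emit:
{"name": "servo_tool", "arguments": {"steps": [[0,6,1,0,0,0],[0,6,1,0,0,0]]}}

```text
clock: 12.45
position: [0.6615, 0.0657, 0.2389]
ee_rot: [0.001, 0.656, 0.755, 0.0]
contact_force: [1.7, -1.0, 6.8]
width: 0.0104
```

Run:
```python
from h import *
s=telemetry.get_state();print(s['clock'],s['position'],s['contact_force'],s['moment'],s['width'],s['qd'].round(3))
p,d=cams.get_image('scene');save('s5',p[100:300,150:420]);np.savez('/tmp/s5.npz',p=p,d=d)
p,d=cams.get_image('wrist');save('w6',p);np.savez('/tmp/w6.npz',p=p,d=d)
# expected bar at upright, feeder->world
th=np.radians(7.8);c=np.array([.5637,.0524])
for a in (84,90,94):
    t=np.radians(a);v=np.array([-155.,32.7]);w=np.array([v[0]*np.cos(t)+v[1]*np.sin(t)+65, -v[0]*np.sin(t)+v[1]*np.cos(t)+100])/1000
    print(a,c+w[0]*np.array([np.cos(th),np.sin(th)]),w[1])
```

```text
12.45 [0.66145185 0.06566186 0.23888302] [ 1.72373924 -1.00621579  6.8306728 ] [-0.22257067 -0.02716905 -0.11443499] 0.01044068615764605 [-0.    -0.01   0.013  0.003 -0.018 -0.002]
84 [0.64426658 0.06343625] 0.25756897453093464
90 [0.66049606 0.06565941] 0.255
94 [0.67112936 0.06711599] 0.25234139109883985
```

View pics/s5.png

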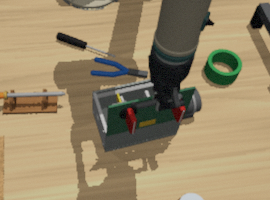

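View pics/w6.png

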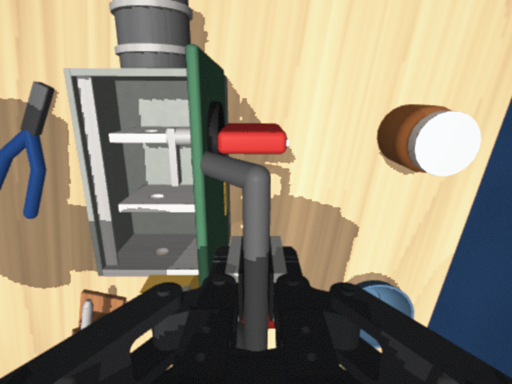

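Emit:
{"name": "servo_tool", "arguments": {"steps": [[0,0,0,0,0,0],[0,0,0,0,0,0],[0,0,0,0,0,0],[0,0,-20,0,0,0],[0,0,-60,0,0,0],[0,0,-80,0,0,0]], "hand": 165}}

```text
clock: 13.15
position: [0.6609, 0.0664, 0.32]
ee_rot: [0.001, 0.656, 0.755, 0.001]
contact_force: [1.2, -0.8, 0.8]
width: 0.0304
```

Run:
```python
from h import *
s=telemetry.get_state();print(s['clock'],s['position'],s['contact_force'],s['width'])
print(go([.47,-.27,.30],Rdown(0)),go([.47,-.27,.25],Rdown(0)))
```

```text
13.15 [0.66089562 0.06640683 0.31999422] [ 1.16922623 -0.8479924   0.82925424] 0.030438934732720586
[-3.065e+02 -2.359e+02  1.960e+01  1.000e-01  0.000e+00  8.000e+00] [-3.065e+02 -2.360e+02  6.960e+01  1.000e-01  0.000e+00  8.000e+00]
```

Emit:
{"name": "servo_tool", "arguments": {"steps": [[-38,-30,0,0,0,8],[-76,-59,0,0,0,8],[-115,-88,10,0,0,8],[-153,-118,20,0,0,8],[-191,-147,30,0,0,8],[-230,-177,45,0,0,8],[-268,-206,60,0,0,8],[-306,-236,70,0,0,8]], "hand": 100}}

```text
clock: 13.95
position: [0.4681, -0.2694, 0.2464]
ee_rot: [-0.001, 0.707, 0.707, -0.0]
contact_force: [1.3, -2.2, -0.5]
width: 0.0516
```

Emit:
{"name": "servo_tool", "arguments": {"steps": [[0,0,0,0,0,0],[0,0,0,0,0,0],[0,0,0,0,0,0]]}}

```text
clock: 14.25
position: [0.4704, -0.2678, 0.2478]
ee_rot: [-0.0, 0.707, 0.707, 0.0]
contact_force: [0.0, 0.5, -0.3]
width: 0.0519
```

Run:
```python
from h import *
s=telemetry.get_state();print(s['clock'],s['position'],s['qd'].round(3),s['width'])
p,d=cams.get_image('wrist');save('w7',p);np.savez('/tmp/w7.npz',p=p,d=d,st=s)
p,d=cams.get_image('scene');save('s7',p);np.savez('/tmp/s7.npz',p=p,d=d)
```

```text
14.25 [ 0.47037567 -0.26782942  0.24782603] [ 0.023 -0.004 -0.005 -0.005 -0.003 -0.003] 0.05193826221952665
```

View pics/w7.png

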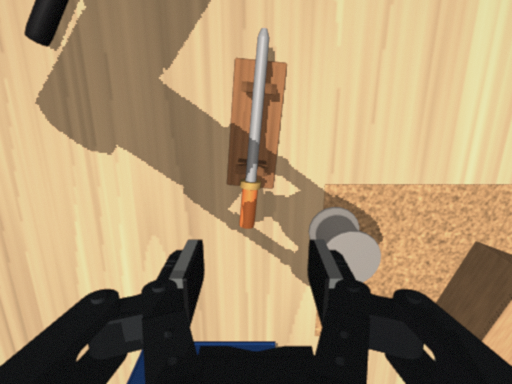

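View pics/s7.png

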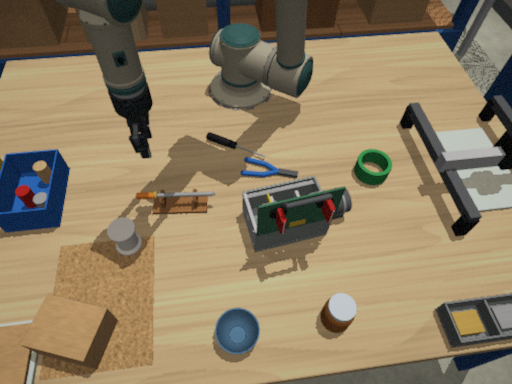

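```bash
cat > m3.py <<'E'
from h import *
z=np.load('/tmp/w7.npz',allow_pickle=True);p,d=z['p'],z['d'];st=z['st'].item();P=pts('wrist',d,st)
hsv=cv2.cvtColor(p,cv2.COLOR_RGB2HSV);H,S,V=[hsv[...,i].astype(int) for i in range(3)]
m=(P[...,2]>.035)&(P[...,2]<.075)&(d>0); m[:20]=0;m[235:]=0;m[:,:200]=0;m[:,300:]=0
k,l,s4,c=cv2.connectedComponentsWithStats(m.astype(np.uint8));i=1+np.argmax(s4[1:,4]);m=l==i
print(s4[i])
# per-row centre line from top ridge
v,u=np.where(m)
rows=[]
for r in np.unique(v):
    uu=u[v==r]; Q=P[r,uu]; zt=np.percentile(Q[:,2],90); q=Q[Q[:,2]>zt-.004]
    a,b=Q[:,0].min(),Q[:,0].max()
    rows.append((Q[:,1].mean(),(a+b)/2,b-a,zt,np.median(p[r,uu],0)))
for r in rows[::6]: print([round(float(x),4) for x in r[:4]],r[4])
E
python3 m3.py
python3 - <<'E'
from h import *
z=np.load('/tmp/w7.npz',allow_pickle=True);p,d=z['p'],z['d'];st=z['st'].item();P=pts('wrist',d,st)
m=(P[...,2]>.06)&(d>0)&(P[...,0]>.5)&(P[...,1]<-.25);m[240:]=0
print('spool',np.percentile(P[m],[2,50,98],axis=0))
for n in ['w7']:
  for q in ['shaft_grip','shaft']:
    pass
E
```

```text
[ 235   28   42  201 3000]
[-0.1267, 0.477, 0.0049, 0.0533] [188.  171.5 158.5]
[-0.1324, 0.4766, 0.0099, 0.0561] [173. 169. 167.]
[-0.1378, 0.4761, 0.0108, 0.0564] [174.  170.  167.5]
[-0.1431, 0.4762, 0.0109, 0.0567] [172.5 170.  166.5]
[-0.1486, 0.4752, 0.0109, 0.0569] [174.5 171.  168. ]
[-0.154, 0.4753, 0.0111, 0.0557] [173.  169.5 167. ]
[-0.1596, 0.4743, 0.0111, 0.0569] [173.5 171.  167.5]
[-0.1652, 0.4738, 0.0101, 0.0566] [179. 176. 173.]
[-0.1708, 0.4733, 0.0111, 0.0569] [174.5 171.  168. ]
[-0.1765, 0.4666, 0.0226, 0.0557] [144. 105.  87.]
[-0.1823, 0.4724, 0.0365, 0.0564] [148.  102.   68.5]
[-0.1881, 0.4782, 0.0229, 0.0563] [163. 161. 157.]
[-0.1941, 0.4714, 0.0115, 0.057] [170. 167. 164.]
[-0.2, 0.4709, 0.0105, 0.0572] [176. 173. 170.]
[-0.206, 0.4698, 0.0105, 0.0571] [179. 174. 172.]
[-0.2122, 0.4699, 0.0106, 0.0562] [175. 171. 169.]
[-0.2183, 0.4688, 0.0106, 0.0566] [178. 176. 173.]
[-0.2246, 0.4688, 0.0107, 0.0569] [174. 170. 168.]
[-0.2309, 0.4677, 0.0108, 0.057] [178. 175. 171.]
[-0.2373, 0.4677, 0.0108, 0.0561] [115. 114. 111.]
[-0.2437, 0.4666, 0.0109, 0.057] [104. 103. 101.]
[-0.2502, 0.4661, 0.0098, 0.0567] [105.  104.  102.5]
[-0.2568, 0.4655, 0.011, 0.0566] [105. 103. 102.]
[-0.2645, 0.464, 0.0351, 0.056] [87.5 62.5 41.5]
[-0.2708, 0.4643, 0.0359, 0.056] [111.  91.  67.]
[-0.2777, 0.4619, 0.0139, 0.0564] [167. 164. 162.]
[-0.2827, 0.4632, 0.0224, 0.0625] [207.5 164.   92. ]
[-0.2905, 0.4626, 0.017, 0.0589] [216.  138.5  74. ]
[-0.2975, 0.4614, 0.0172, 0.0591] [231.5 142.   74. ]
[-0.3046, 0.4614, 0.0171, 0.0594] [178.5  99.5  53. ]
[-0.3118, 0.4601, 0.0174, 0.0597] [166.   88.5  46. ]
[-0.3189, 0.4596, 0.0163, 0.0597] [170.  92.  49.]
[-0.3266, 0.4589, 0.0175, 0.059] [166.5  90.5  47.5]
[-0.3337, 0.4589, 0.0152, 0.0597] [166.   90.5  47. ]
spool [[ 0.55189251 -0.34032822  0.06135545]
 [ 0.57191126 -0.33474565  0.08190714]
 [ 0.59408049 -0.32943259  0.08353561]]
```

Run:
```python
from h import *
print(go([.460,-.3133,.031],Rdown(-5.1)))
```

```text
[-45.9 -11.  217.    0.   -0.    5.2]
```

Emit:
{"name": "servo_tool", "arguments": {"steps": [[-46,-11,45,0,0,5],[-46,-11,90,0,0,5],[-46,-11,130,0,0,5],[-46,-11,165,0,0,5],[-46,-11,195,0,0,5],[-46,-11,212,0,0,5],[-46,-11,217,0,0,5],[-46,-11,217,0,0,5]]}}

```text
clock: 15.15
position: [0.4596, -0.3137, 0.0304]
ee_rot: [-0.0, 0.737, 0.676, 0.0]
contact_force: [0.1, 0.6, -0.2]
width: 0.0518
```

Run:
```python
from h import *
s=telemetry.get_state();print(s['clock'],s['position'],s['contact_force'],s['width'])
print(go([.460,-.3133,.031],Rdown(-5.1)))
p,d=cams.get_image('wrist');save('w8',p)
```

```text
15.15 [ 0.45959778 -0.31374219  0.03039217] [ 0.11768314  0.59289052 -0.2263352 ] 0.05177151251708262
[ 0.5  0.4 -0.6 -0.  -0.   0.2]
```

View pics/w8.png

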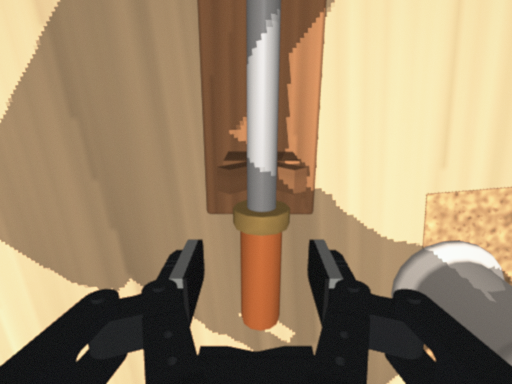

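Emit:
{"name": "servo_tool", "arguments": {"steps": [[0,1,0,0,0,0],[0,1,0,0,0,0],[0,1,0,0,0,0],[0,1,0,0,0,0],[0,1,0,0,0,0]], "hand": 255, "grip_force": 100}}

```text
clock: 15.7
position: [0.4612, -0.3154, 0.0316]
ee_rot: [0.002, 0.738, 0.675, 0.001]
contact_force: [2.3, 0.2, 4.7]
width: 0.0152
```

Emit:
{"name": "servo_tool", "arguments": {"steps": [[0,0,0,0,0,0],[0,0,-5,0,0,0],[0,0,-20,0,0,0],[0,0,-40,0,0,0],[0,0,-70,0,0,0],[0,0,-100,0,0,0],[0,0,-110,0,0,0],[0,0,-110,0,0,0]]}}

```text
clock: 16.5
position: [0.4597, -0.315, 0.1414]
ee_rot: [0.001, 0.737, 0.676, -0.0]
contact_force: [-0.1, 0.7, -1.4]
width: 0.015
```

Run:
```python
from h import *
s=telemetry.get_state();print(s['clock'],s['position'],s['contact_force'],s['moment'],s['width'],s['qd'].round(3))
p,d=cams.get_image('wrist');save('w9',p);np.savez('/tmp/w9.npz',p=p,d=d,st=s)
```

```text
16.5 [ 0.45968572 -0.3150343   0.14136018] [-0.13408368  0.65669252 -1.39624372] [-0.08677512 -0.01077936 -0.00669627] 0.01496403446040673 [-0.002  0.029  0.046  0.004 -0.02   0.001]
```

View pics/w9.png

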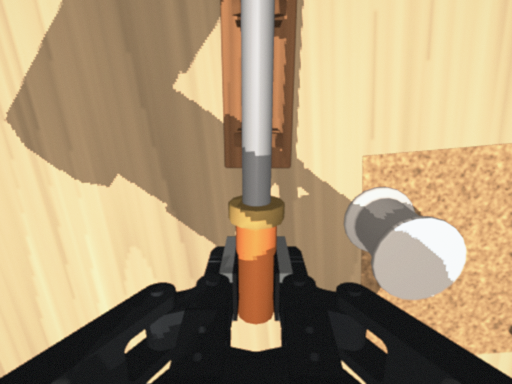

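```bash
cat > m4.py <<'E'
from h import *
import sys
z=np.load(f'/tmp/{sys.argv[1]}.npz',allow_pickle=True);p,d=z['p'],z['d'];st=z['st'].item();P=pts('wrist',d,st)
Rt=q2R(st['ee_rot']); T=(P-np.array(st['position']))@Rt*1000 # tool coords mm
m=(d>0)&(abs(T[...,1])<14)&(T[...,2]<10)&(T[...,2]>-45)&(T[...,0]>25)&(T[...,0]<140)
v,u=np.where(m); A=[]
for r in np.unique(v):
    Q=T[r,u[v==r]]; 
    if len(Q)<6: continue
    A.append((Q[:,0].mean(),(Q[:,1].min()+Q[:,1].max())/2,np.ptp(Q[:,1]),np.percentile(Q[:,2],10)))
A=np.array(A)
for a in A[::12]: print(a.round(2))
B=A[(A[:,2]<13)&(A[:,0]>50)]
for c in (1,3):
    k=np.polyfit(B[:,0],B[:,c],1); print('fit',c,k,'deg',np.degrees(np.arctan(k[0])),'at x=0',k[1],'at tip 188',np.polyval(k,188), 'res',np.std(B[:,c]-np.polyval(k,B[:,0])))
E
python3 m4.py w9
```

```text
[108.04  -0.37  11.51 -24.07]
[104.48  -0.28  11.62 -23.7 ]
[100.69  -0.49  11.34 -24.02]
[ 96.96  -0.48  11.47 -23.88]
[ 93.13  -0.47  11.64 -23.99]
[ 89.2   -0.39  11.89 -24.13]
[ 85.18  -0.67  11.44 -23.8 ]
[ 81.1   -0.6   11.64 -23.68]
[ 76.91  -0.42  11.33 -23.92]
[ 72.63  -0.37  11.51 -24.07]
[ 68.28  -0.58  11.16 -24.01]
[ 63.78  -0.61  11.31 -23.89]
[ 59.25  -0.54  11.5  -24.02]
[ 54.55  -0.49  11.69 -24.02]
[ 49.82  -0.8   11.3  -24.29]
[ 44.96  -0.77  11.52 -24.3 ]
[ 39.82  -0.75  11.61 -23.85]
[ 34.57  -0.76  23.68 -23.71]
[ 31.34  -0.61  22.94 -29.71]
[ 26.77  -1.22  10.5  -29.84]
fit 1 [ 0.0043878  -0.85835949] deg 0.2514007738381545 at x=0 -0.8583594922735165 at tip 188 -0.033453204259546676 res 0.10183631944609242
fit 3 [ 3.24757925e-03 -2.42571361e+01] deg 0.18607193050265883 at x=0 -24.257136117442762 at tip 188 -23.646591218461673 res 0.20533031065281546
```

Run:
```python
from h import *
print(go([.5958,-.2511,.14],Rdown(8.0)))
```

```text
[ 7.500e+01  1.307e+02 -2.000e-01 -1.000e-01 -0.000e+00 -1.300e+01]
```

Emit:
{"name": "servo_tool", "arguments": {"steps": [[12,20,0,0,0,-2],[25,45,0,0,0,-5],[40,70,0,0,0,-8],[55,95,0,0,0,-11],[68,118,0,0,0,-13],[75,131,0,0,0,-13],[75,131,0,0,0,-13],[75,131,0,0,0,-13]]}}

```text
clock: 17.35
position: [0.5955, -0.2514, 0.1392]
ee_rot: [-0.002, 0.656, 0.755, -0.001]
contact_force: [-0.4, 0.8, -0.8]
width: 0.0149
```

```bash
python3 - <<'E'
from h import *
s=telemetry.get_state();print(s['clock'],s['position'],s['contact_force'],s['width'],s['qd'].round(3))
p,d=cams.get_image('wrist');save('w10',p);np.savez('/tmp/w10.npz',p=p,d=d,st=s)
p,d=cams.get_image('scene');save('s10',cv2.resize(p[100:300,110:380],None,fx=2.5,fy=2.5));np.savez('/tmp/s10.npz',p=p,d=d)
p,d=cams.get_image('top');np.savez('/tmp/t10.npz',p=p,d=d)
E
python3 m4.py w10 | tail -2
```

```text
17.35 [ 0.59548532 -0.25142547  0.13924024] [-0.41726003  0.78917282 -0.84182021] 0.014903127237566925 [-0.015 -0.018  0.004  0.001  0.001 -0.003]
fit 1 [ 0.00233501 -0.67747419] deg 0.1337858685014235 at x=0 -0.6774741947615455 at tip 188 -0.23849266412777764 res 0.08916743459252528
fit 3 [ 1.31336564e-03 -2.40745689e+01] deg 0.07525026513784451 at x=0 -24.07456886243677 at tip 188 -23.82765612121294 res 0.22187338100876608
```

View pics/w10.png

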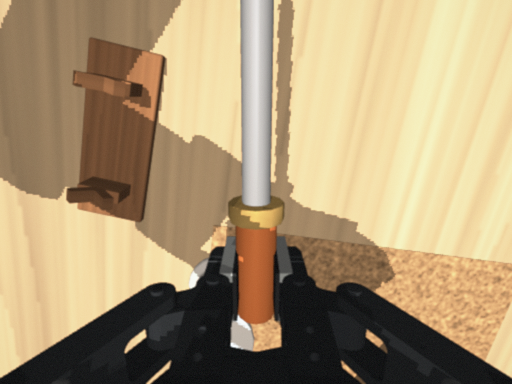

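View pics/s10.png

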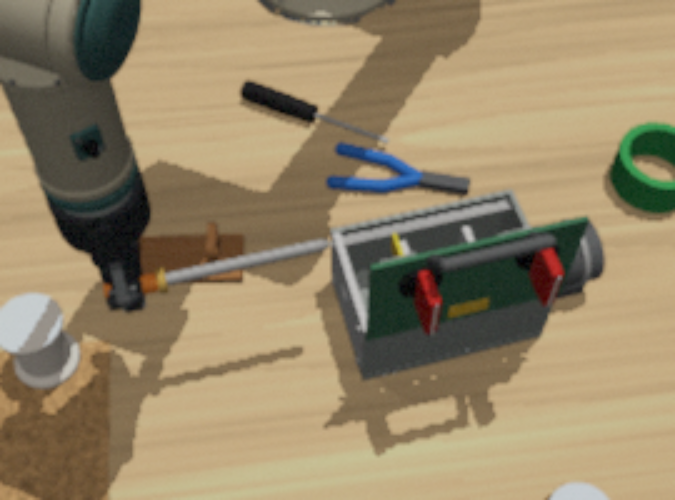

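```bash
cat >> h.py <<'E'
TH=np.radians(7.8);EX=np.array([np.cos(TH),np.sin(TH)]);EY=np.array([-np.sin(TH),np.cos(TH)]);C=np.array([.5637,.0524])
def F(x,y,z): return np.r_[C+EX*x/1000+EY*y/1000,z/1000]
def stat():
    s=telemetry.get_state();p=np.array(s['position']);q=p[:2]-C
    print('t',s['clock'],'feeder TCP',(1000*np.array([q@EX,q@EY,p[2]])).round(1),'F',(np.array([s['contact_force'][:2]@EX,s['contact_force'][:2]@EY,s['contact_force'][2]])).round(1),'M',s['moment'].round(2),'w',round(s['width'],4)); return s
E
python3 -c "
from h import *
stat();print(go(F(-9.5,-305,42),Rdown(7.9)))"
```

```text
t 17.5 feeder TCP [  -9.8 -305.9  140.4] F [ 0.2 -0.1 -1.2] M [-0.11  0.02 -0.03] w 0.0147
[ 0.9  0.4 98.4 -0.1 -0.   0. ]
```

Emit:
{"name": "servo_tool", "arguments": {"steps": [[0,0,20,0,0,0],[0,0,45,0,0,0],[0,0,70,0,0,0],[0,0,88,0,0,0],[0,0,97,0,0,0],[0,0,98,0,0,0],[0,0,98,0,0,0]]}}

```text
clock: 18.2
position: [0.5971, -0.252, 0.0434]
ee_rot: [0.001, 0.656, 0.754, 0.0]
contact_force: [0.0, -0.8, -1.0]
width: 0.0153
```

```bash
python3 - <<'E'
from h import *
s=stat();print(go(F(-9.5,-305,42),Rdown(7.9)))
p,d=cams.get_image('wrist');save('w11',p);np.savez('/tmp/w11.npz',p=p,d=d,st=s)
p,d=cams.get_image('scene');save('s11',cv2.resize(p[150:270,110:330],None,fx=3.5,fy=3.5,interpolation=2))
p,d=cams.get_image('top');save('t11',cv2.resize(p[130:260,160:400],None,fx=3.2,fy=3.2,interpolation=2));np.savez('/tmp/t11.npz',p=p,d=d)
E
python3 m4.py w11 | tail -2
```

```text
t 18.2 feeder TCP [  -8.2 -306.1   43.4] F [-0.1 -0.7 -1. ] M [-0.09 -0.08 -0.01] w 0.0153
[ 1.1 -1.3  1.4  0.1  0.   0.1]
fit 1 [ 0.00274736 -0.72204048] deg 0.1574119039089208 at x=0 -0.7220404764992244 at tip 188 -0.20553624803175763 res 0.08683098482929401
fit 3 [ 7.09836699e-04 -2.40366702e+01] deg 0.04067064017369119 at x=0 -24.03667017065687 at tip 188 -23.9032208712174 res 0.23268880676613243
```

View pics/w11.png

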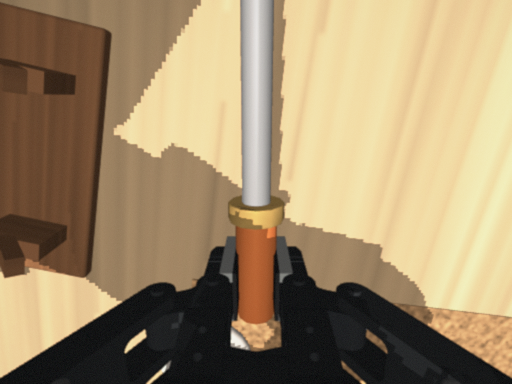

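View pics/s11.png

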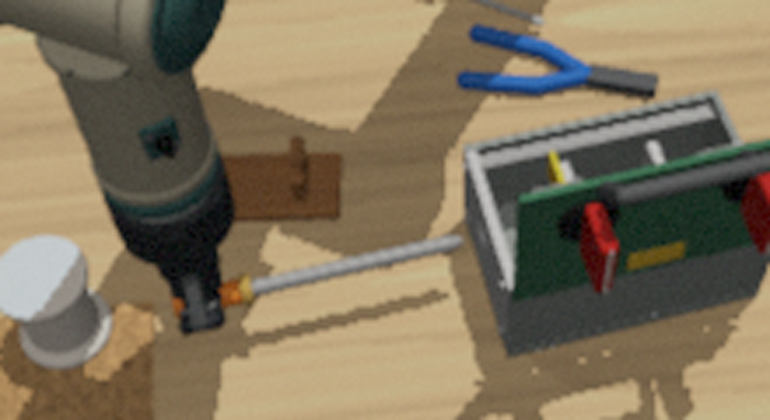

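View pics/t11.png

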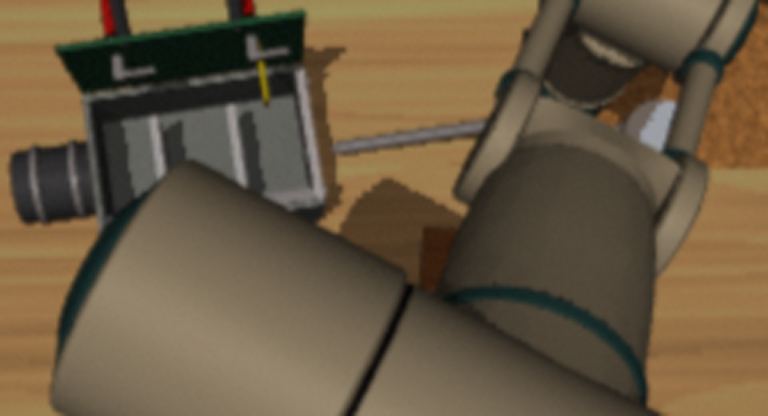

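Emit:
{"name": "servo_tool", "arguments": {"steps": [[4,-1,1,0,0,0],[8,-1,1,0,0,0],[12,-1,1,0,0,0],[16,-1,1,0,0,0],[20,-1,1,0,0,0],[25,-1,1,0,0,0],[30,-1,1,0,0,0]]}}

```text
clock: 19.05
position: [0.5917, -0.2214, 0.0416]
ee_rot: [-0.0, 0.656, 0.755, 0.0]
contact_force: [0.2, 0.4, -0.7]
width: 0.015
```

Run:
```python
from h import *
s=stat()
```

```text
t 19.05 feeder TCP [  -9.4 -275.1   41.6] F [ 0.3  0.4 -0.7] M [-0.1  -0.01 -0.04] w 0.015
```

Emit:
{"name": "servo_tool", "arguments": {"steps": [[10,0,0,0,0,0],[20,0,0,0,0,0],[30,0,0,0,0,0],[38,0,0,0,0,0],[44,0,0,0,0,0],[50,0,0,0,0,0],[55,0,0,0,0,0],[60,0,0,0,0,0]]}}

```text
clock: 19.85
position: [0.5835, -0.1622, 0.0417]
ee_rot: [0.0, 0.656, 0.755, 0.0]
contact_force: [0.3, 0.1, -1.4]
width: 0.0155
```

Run:
```python
from h import *
s=stat()
p,d=cams.get_image('wrist');save('w12',p);np.savez('/tmp/w12.npz',p=p,d=d,st=s)
```

```text
t 19.85 feeder TCP [  -9.5 -215.3   41.7] F [ 0.3  0.1 -1.4] M [-0.05  0.01  0.09] w 0.0155
```

View pics/w12.png

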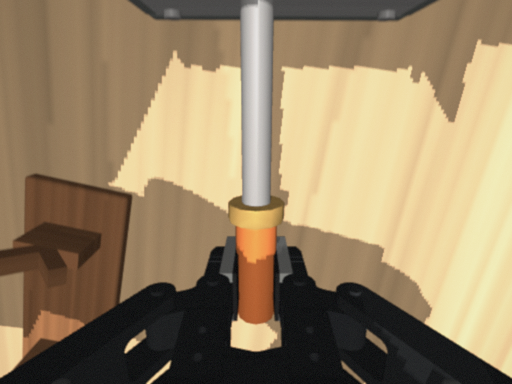

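Emit:
{"name": "servo_tool", "arguments": {"steps": [[10,0,0,0,0,0],[20,0,0,0,0,0],[30,0,0,0,0,0],[40,0,0,0,0,0],[48,0,0,0,0,0],[56,0,0,0,0,0],[61,0,0,0,0,0],[66,0,0,0,0,0]]}}

```text
clock: 20.7
position: [0.5743, -0.0967, 0.0417]
ee_rot: [0.0, 0.656, 0.755, 0.0]
contact_force: [-0.7, 0.6, -0.3]
width: 0.0151
```

Run:
```python
from h import *
s=stat()
p,d=cams.get_image('wrist');save('w13',p);np.savez('/tmp/w13.npz',p=p,d=d,st=s)
```

```text
t 20.7 feeder TCP [  -9.7 -149.2   41.7] F [-0.6  0.7 -0.3] M [-0.11  0.   -0.01] w 0.0151
```

View pics/w13.png

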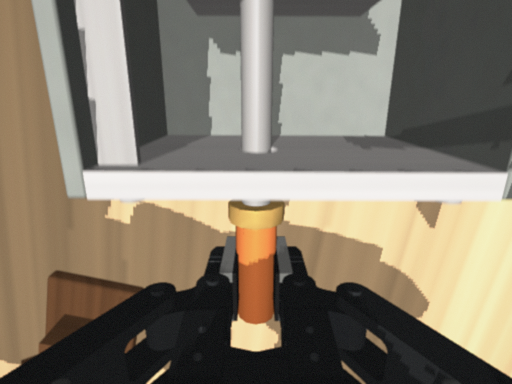

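Emit:
{"name": "servo_tool", "arguments": {"steps": [[4,0,0,0,0,0],[8,0,0,0,0,0],[10,0,0,0,0,0],[12,0,0,0,0,0],[13,0,0,0,0,0],[14,0,0,0,0,0]]}}

```text
clock: 21.35
position: [0.5724, -0.0833, 0.0416]
ee_rot: [0.0, 0.656, 0.755, 0.0]
contact_force: [-0.8, 0.7, -1.4]
width: 0.0151
```

Run:
```python
from h import *
s=stat()
p,d=cams.get_image('wrist');save('w14',p);np.savez('/tmp/w14.npz',p=p,d=d,st=s)
```

```text
t 21.35 feeder TCP [  -9.8 -135.6   41.6] F [-0.7  0.8 -1.4] M [-0.14 -0.01  0.01] w 0.0151
```

View pics/w14.png

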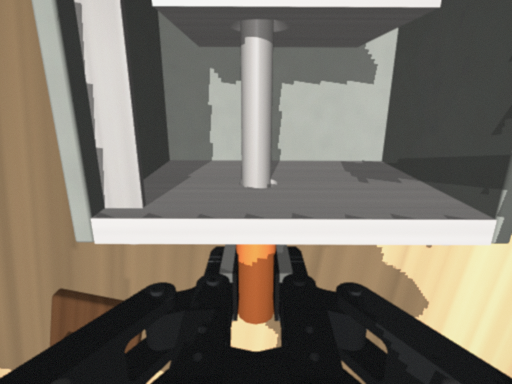

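Emit:
{"name": "servo_tool", "arguments": {"steps": [[1,0,0,0,0,0],[2,0,0,0,0,0],[2,0,0,0,0,0]]}}

```text
clock: 21.7
position: [0.5723, -0.083, 0.0417]
ee_rot: [0.001, 0.656, 0.755, -0.001]
contact_force: [-0.5, -6.8, -2.3]
width: 0.0153
```

Emit:
{"name": "servo_tool", "arguments": {"steps": [[1,0,0,0,0,0],[2,0,0,0,0,0],[2,0,0,0,0,0]]}}

```text
clock: 22.0
position: [0.5724, -0.083, 0.0417]
ee_rot: [0.003, 0.655, 0.755, -0.002]
contact_force: [-0.5, -10.7, -3.6]
width: 0.0151
```

Emit:
{"name": "servo_tool", "arguments": {"steps": [[0,0,0,0,0,0],[0,0,0,0,0,0],[0,0,0,0,0,0],[0,0,0,0,0,0]], "hand": 100}}

```text
clock: 22.4
position: [0.5718, -0.0789, 0.0418]
ee_rot: [-0.0, 0.656, 0.755, 0.0]
contact_force: [-0.8, 0.6, -0.0]
width: 0.0522
```

Run:
```python
from h import *
s=stat()
p,d=cams.get_image('wrist');save('w15',p);np.savez('/tmp/w15.npz',p=p,d=d,st=s)
```

```text
t 22.4 feeder TCP [  -9.8 -131.1   41.8] F [-0.7  0.7 -0. ] M [-0.06 -0.05  0.02] w 0.0522
```

View pics/w15.png

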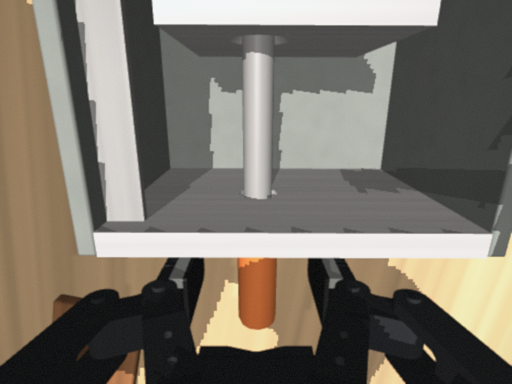

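Emit:
{"name": "servo_tool", "arguments": {"steps": [[0,0,-20,0,0,0],[0,0,-60,0,0,0],[0,0,-100,0,0,0],[-30,0,-140,0,0,0],[-70,0,-160,0,0,0],[-100,0,-165,0,0,0],[-100,0,-165,0,0,0],[-100,0,-165,0,0,0]]}}

```text
clock: 23.25
position: [0.5854, -0.1784, 0.2064]
ee_rot: [-0.001, 0.657, 0.754, 0.0]
contact_force: [0.7, 0.8, 0.1]
width: 0.0522
```

Run:
```python
from h import *
s=stat()
p,d=cams.get_image('wrist');save('w16',p);np.savez('/tmp/w16.npz',p=p,d=d,st=s)
p,d=cams.get_image('scene');save('s16',p);np.savez('/tmp/s16.npz',p=p,d=d)
p,d=cams.get_image('top');save('t16',p);np.savez('/tmp/t16.npz',p=p,d=d)
```

```text
t 23.25 feeder TCP [  -9.8 -231.6  206.4] F [0.7 0.7 0.1] M [ 0.02  0.03 -0.01] w 0.0522
```

View pics/w16.png

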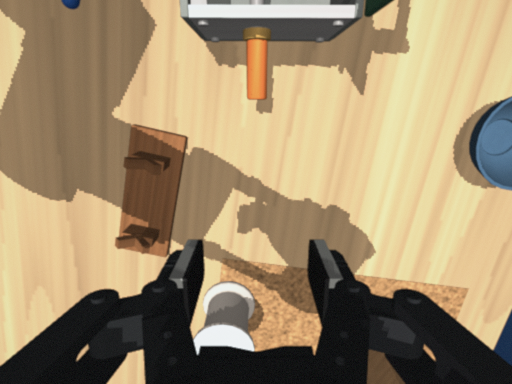

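View pics/s16.png

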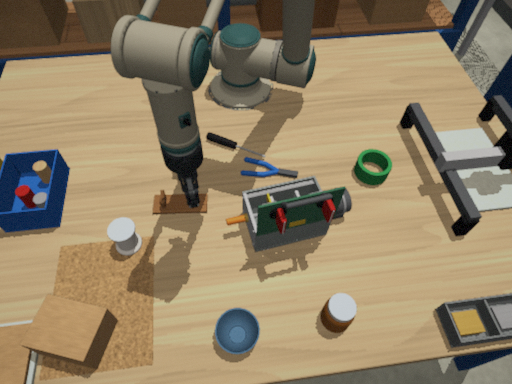

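View pics/t16.png

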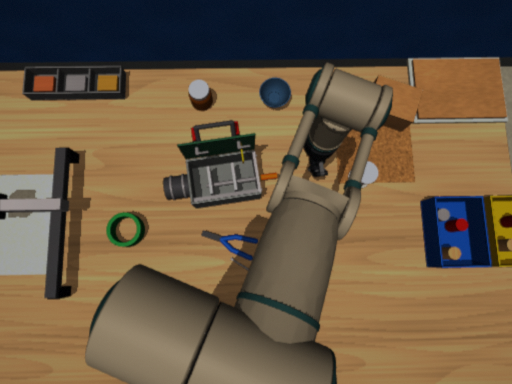

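Run:
```python
from h import *
z=np.load('/tmp/w16.npz',allow_pickle=True);p,d=z['p'],z['d'];st=z['st'].item();P=pts('wrist',d,st)
hsv=cv2.cvtColor(p,cv2.COLOR_RGB2HSV);H,S,V=[hsv[...,i].astype(int) for i in range(3)]
save('w16z',cv2.resize(p[0:120,170:390],None,fx=3.6,fy=3.6,interpolation=2))
q=P[...,:2]-C; fx=q@EX*1000; fy=q@EY*1000; fz=P[...,2]*1000
for r in range(2,104,3):
    uu=np.arange(240,275); ok=(fz[r,uu]>40)&(fz[r,uu]<75)&(d[r,uu]>0)
    if ok.sum()>3:
        uu=uu[ok]; print(r,'y',fy[r,uu].mean().round(1),'x',((fx[r,uu].min()+fx[r,uu].max())/2).round(1),'w',np.ptp(fx[r,uu]).round(1),'ztop',np.percentile(fz[r,uu],90).round(1),np.median(p[r,uu],0))
# plate face
for u in (215,230,300,330): print(u,[(r,fy[r,u].round(1),fz[r,u].round(0)) for r in range(14,44,4)])
# panel
z=np.load('/tmp/s16.npz');p,d=z['p'],z['d'];P=pts('scene',d)
hsv=cv2.cvtColor(p,cv2.COLOR_RGB2HSV);H,S,V=[hsv[...,i].astype(int) for i in range(3)]
q=P[...,:2]-C;f=np.stack([q@EX,q@EY,P[...,2]],-1)*1000
m=(H>55)&(H<90)&(S>80)&(V>25)&(d>0)&(abs(f[...,0])<150)&(abs(f[...,1])<110)
Q=f[m];k=np.polyfit(Q[:,2],Q[:,0],1);r=Q[:,0]-np.polyval(k,Q[:,2]);g=abs(r)<6;k=np.polyfit(Q[g,2],Q[g,0],1)
print('panel n',g.sum(),'lean deg',np.degrees(np.arctan(k[0])),'x at z100',np.polyval(k,100),'z',np.percentile(Q[:,2],[2,98]))
# change of bystanders
for n in ['scene','top']:
    a=np.load(f'/tmp/{n}0.npz')['p'].astype(int);b=np.load(f"/tmp/{'s16' if n=='scene' else 't16'}.npz")['p'].astype(int)
    D=abs(a-b).sum(2)
    for nm,s in (dict(pl=(150,182,238,302),tape=(145,190,350,395),spool=(212,260,100,148)) if n=='scene' else dict(tape=(208,250,100,150))).items():
        print(n,nm,(D[s[0]:s[1],s[2]:s[3]]>90).sum())
```

```text
2 y -81.4 x -10.4 w 10.6 ztop 65.2 [173.5 170.  167. ]
26 y -100.6 x -10.0 w 27.2 ztop 73.3 [73. 73. 70.]
29 y -101.6 x -9.9 w 28.3 ztop 70.9 [121.  95.  58.]
32 y -103.3 x -9.8 w 29.6 ztop 69.9 [120.  95.  56.]
35 y -106.3 x -10.3 w 22.6 ztop 70.7 [128. 102.  57.]
38 y -108.4 x -10.3 w 22.6 ztop 69.4 [117.5  87.   47. ]
41 y -110.1 x -10.3 w 19.8 ztop 67.4 [230.5 133.5  71. ]
44 y -112.6 x -9.8 w 17.0 ztop 67.0 [232. 140.  73.]
47 y -114.8 x -9.8 w 17.0 ztop 68.1 [232. 141.  74.]
50 y -117.2 x -10.2 w 16.1 ztop 67.8 [232. 143.  74.]
53 y -119.5 x -10.3 w 16.1 ztop 67.9 [232. 143.  74.]
56 y -121.8 x -10.2 w 16.2 ztop 67.6 [232.  142.5  74. ]
59 y -124.1 x -10.2 w 16.2 ztop 67.3 [232.  141.5  74.5]
62 y -126.5 x -10.2 w 16.3 ztop 67.6 [232.  141.   73.5]
65 y -128.8 x -10.2 w 16.3 ztop 67.2 [232. 140.  72.]
68 y -131.2 x -10.2 w 16.4 ztop 67.4 [232.  140.   73.5]
71 y -133.6 x -10.2 w 16.4 ztop 68.3 [232. 141.  74.]
74 y -135.9 x -10.2 w 16.4 ztop 66.9 [232. 140.  74.]
77 y -138.4 x -10.6 w 15.6 ztop 67.6 [232. 143.  75.]
80 y -140.8 x -10.2 w 16.5 ztop 67.1 [232.  140.   72.5]
83 y 
[... 1215 characters left out ...]
loat64(73.0)), (30, np.float64(-100.8), np.float64(59.0)), (34, np.float64(-100.8), np.float64(41.0)), (38, np.float64(-100.7), np.float64(21.0)), (42, np.float64(-101.2), np.float64(2.0))]
330 [(14, np.float64(-98.5), np.float64(101.0)), (18, np.float64(-100.9), np.float64(101.0)), (22, np.float64(-100.3), np.float64(86.0)), (26, np.float64(-100.4), np.float64(73.0)), (30, np.float64(-100.8), np.float64(59.0)), (34, np.float64(-100.5), np.float64(40.0)), (38, np.float64(-100.8), np.float64(22.0)), (42, np.float64(-100.8), np.float64(-0.0))]
panel n 1039 lean deg 0.10278744051153937 x at z100 72.38894741457625 z [107.48155875 229.93139001]
scene pl 745
scene tape 90
scene spool 46
top tape 0
```

View pics/w16z.png

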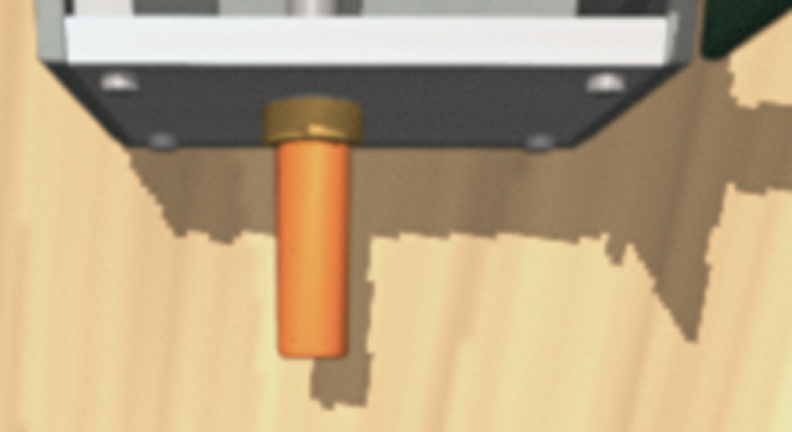

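Run:
```python
from h import *
z=np.load('/tmp/s16.npz');p,d=z['p'],z['d'];P=pts('scene',d)
hsv=cv2.cvtColor(p,cv2.COLOR_RGB2HSV);H,S,V=[hsv[...,i].astype(int) for i in range(3)]
q=P[...,:2]-C;f=np.stack([q@EX,q@EY,P[...,2]],-1)*1000
m=((H<6)|(H>172))&(S>150)&(V>60)&(d>0)&(abs(f[...,0])<150)&(abs(f[...,1])<110)
k,l,s4,c=cv2.connectedComponentsWithStats(m.astype(np.uint8))
for i in range(1,k):
    if s4[i,4]<20: continue
    Q=f[l==i]; Q=Q[Q[:,0]>np.percentile(Q[:,0],60)]
    e=np.linalg.svd(Q[:,1:]-Q[:,1:].mean(0),full_matrices=False)[2][0]
    print('wing',s4[i],Q.mean(0).round(1),'angle from panel-x (z) deg',np.degrees(np.arctan2(e[0],e[1])).round(1))
for nm in ('/tmp/scene0.npz','/tmp/s16.npz'):
    p=np.load(nm)['p'];hsv=cv2.cvtColor(p,cv2.COLOR_RGB2HSV);H,S,V=[hsv[...,i].astype(int) for i in range(3)]
    b=(H>=100)&(H<125)&(S>140)&(V>60);b[:150]=0;b[182:]=0;b[:,:235]=0;b[:,300:]=0
    v,u=np.where(b);print('pliers',len(v),u.min(),u.max(),v.min(),v.max())
    s=p[210:262,100:148];w=(s.min(2)>150)
    v,u=np.where(w);print('spool',len(v),u.mean().round(1),v.mean().round(1),u.min(),u.max())
    save('cmp_'+nm[5:8],cv2.resize(p[130:270,90:400],None,fx=2.5,fy=2.5))
```

```text
wing [322 199  14  23 175] [110.   48.  206.8] angle from panel-x (z) deg 179.8
wing [276 208  11  25 152] [110.  -60.9 207.9] angle from panel-x (z) deg -173.8
pliers 231 241 277 158 175
spool 573 21.9 19.8 7 40
pliers 285 241 278 158 176
spool 611 22.5 20.1 7 41
```

View pics/cmp_s16.png

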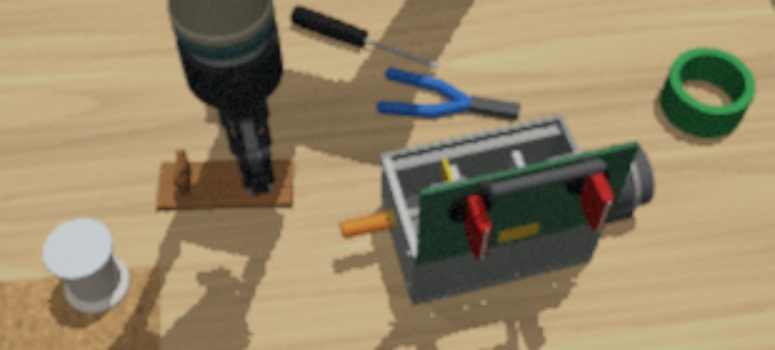

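Run:
```python
from h import *
K,o,Rm,m=campose('scene')
ims=[cams.get_image('scene')[0].astype(float) for _ in range(3)]
p=np.mean(ims,0).astype(np.uint8)
hsv=cv2.cvtColor(p,cv2.COLOR_RGB2HSV);H,S,V=[hsv[...,i].astype(int) for i in range(3)]
save('s17',cv2.resize(p[190:245,260:350],(800,489),interpolation=cv2.INTER_CUBIC))
n=np.r_[EX,0];
def hit(u,v,fx):
    r=Rm@np.array([(u-K[0,2])/K[0,0],-(v-K[1,2])/K[1,1],-1.]); p0=np.r_[C+EX*fx/1000,0]
    t=((p0-o)@n)/(r@n); X=o+t*r; return np.array([(X[:2]-C)@EY,X[2]])*1000
red=(((H<8)|(H>170))&(S>110)&(V>50))
for (a,b,c,dd) in ((204,236,272,292),(196,224,318,340)):
    M=red[a:b,c:dd]
    for side in ('R','L'):
        pts_=[]
        for r in range(M.shape[0]):
            w=np.where(M[r])[0]
            if len(w)<3: continue
            pts_.append(hit(c+(w.max()+.5 if side=='R' else w.min()-.5),a+r,113 if side=='R' else 113))
        Q=np.array(pts_); Q=Q[3:-3]
        k=np.polyfit(Q[:,1],Q[:,0],1);print(c,side,len(Q),'lean y per z deg',np.degrees(np.arctan(k[0])).round(1),'res',np.std(Q[:,0]-np.polyval(k,Q[:,1])).round(2),'zr',Q[:,1].min().round(),Q[:,1].max().round())
```

```text
272 R 18 lean y per z deg -6.1 res 2.93 zr 191.0 263.0
272 L 18 lean y per z deg -6.0 res 1.46 zr 197.0 269.0
318 R 16 lean y per z deg -4.0 res 3.73 zr 190.0 253.0
318 L 16 lean y per z deg -12.0 res 1.94 zr 195.0 261.0
```

View pics/s17.png

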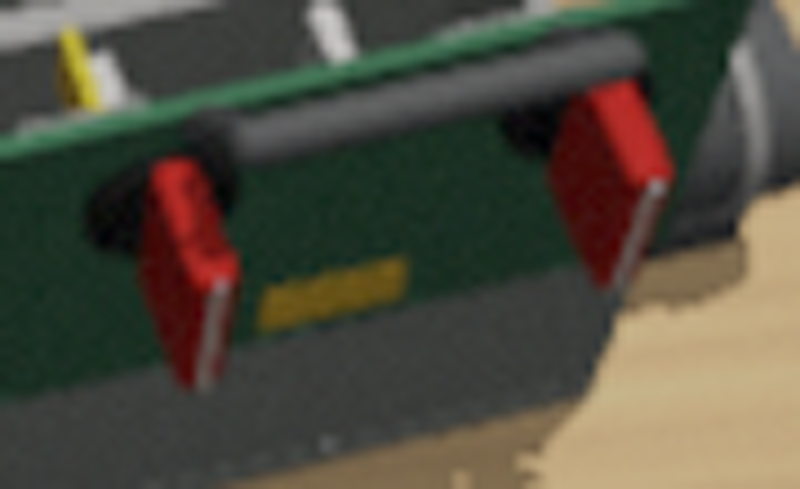

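Run:
```python
from h import *
K,o,Rm,m=campose('scene'); n=np.r_[EX,0]
def hit(X,Y,fx):
    u=260+X/8.889-.44;v=190+Y/8.889-.44
    r=Rm@np.array([(u-K[0,2])/K[0,0],-(v-K[1,2])/K[1,1],-1.]); p0=np.r_[C+EX*fx/1000,0]
    t=((p0-o)@n)/(r@n); X=o+t*r; return np.array([(X[:2]-C)@EY,X[2]])*1000
for nm,a,b in (('right',(222,285),(203,388)),('left',(655,185),(610,285))):
    A,B=hit(*a,113.7),hit(*b,113.7);print(nm,A.round(1),B.round(1),'len',np.linalg.norm(A-B).round(1),'lean(y up/z)',np.degrees(np.arctan2((A-B)[0],(A-B)[1])).round(1))
```

```text
right [-55.7 218.9] [-55.9 168.1] len 50.8 lean(y up/z) 0.3
left [ 54.  217.2] [ 51.6 170.2] len 47.1 lean(y up/z) 2.9
```

```bash
python3 -c "
from h import *
stat();print(sign_off())"
```

```text
t 23.55 feeder TCP [  -9.6 -230.4  206.3] F [0.1 0.5 0.2] M [ 0.04 -0.01  0.04] w 0.0516
the job is handed in; nothing more can be done
None
```

The job is done and handed in at 23.6 s of the 72 s allowed. I turned both fasteners anticlockwise to their stops, swung the panel upright by its handle, and pushed the shaft through all three plates. The collar then met the side plate, and I let go and backed the gripper clear.

Last checks:
- **Panel:** it stands within about 0.1° of vertical.
- **Shaft:** the collar stopped against the plate under about 11 N of push. After release, the handle end measured 55–56 mm from the plate face, against 56 mm for a seated collar.
- **Fasteners:** wrist torque rose to about 1 N m at each stop, turned about 3° past the nominal unlocked angle.
- **Fastener angles in the camera:** the readings disagreed. A coarse depth fit put the right wing about 6° short. Tracing its stripe gave 0.3° for the right wing and 2.9° for the left, and I judge these differences to be pixel noise. An automatic edge fit gave scattered values of 4–12°, which I discarded because of its large residuals.
- **Bystanders:** the pliers and thread spool matched their start positions in the scene camera to about a pixel, and the tape roll was unchanged in the top view. A raw pixel comparison around the pliers did show changes, which I put down to the robot's shadow.
- **Contact:** the gripper touched nothing at hand-in.

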